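Lower the probe into the trinket kiln

ROBOT

A 6-joint arm with a two-finger parallel gripper is mounted at the origin on the work surface. World frame = base frame: x ahead of the robot, y to its left, z up, the work surface at z = 0. Lengths are in mm, angles in rad, forces in N, time in s.
With the tool pointing down it reaches from about 350 to 775 mm from the base axis. Payload 7.3 kg.
Tool frame: the origin (TCP) lies at the very end of the fingers, on their centre line; the grasp point (between the pads) lies 19 mm behind it; z points along the fingers, y is the line along which they close (so a half turn about z gives the same grasp; the last joint's range is limited). The gripper opens to 92 mm and grips with 3 to 60 N. Pads are 19 mm wide; open, the fingers measure 130 mm over their backs; the gripper's body (75 mm by 190 mm) begins 47 mm behind the grasp point.
Start: joints at [-1.395, 0.342, 1.524, -0, 1.275, -0.146], TCP at [166.067, -498.063, 226.741] pointing down, gripper open.
Joint ranges: [-2.53, 2.53], [-0.77, 2.02], [0.04, 2.7], [-1, 4.14], [0.28, 2.66], [-3.11, 3.11]. Speed limits (rad/s): [2.57, 2.57, 3.14, 3.14, 3.14, 3.14].

INTERFACE

Orientations are given as [roll, pitch, yaw] about the fixed x, y, z axes, in that order (R = Rz(yaw) Ry(pitch) Rx(roll)).
In Python, from plant import bot gives the robot as it stands.
- The arm moves only by the tool send_rows, never from a script. Its argument "rows" is a list of rows, each an object of numbers: "x", "y", "z": the shift along the tool's x, y, z in units of 0.2 m (1.0 is 0.2 m); "ax", "ay", "az": the turn, a rotation vector about the tool's x, y, z in units of 60 degrees (1.0 is 60 degrees); "jaw": the opening, from -1 (shut) to 1 (fully open), so that 0 is half open. In form: [{"x": .., "y": .., "z": .., "ax": .., "ay": .., "az": .., "jaw": ..}, ...]. A call has exactly 10 rows; each row is the pose to reach, as a shift and turn from the pose commanded when the call began, along the tool's axes at that moment; what a row does not reach only later rows make up. A row lasts 1/8 s, in which the tool goes at most 62.5 mm and 10.7 degrees, less where a joint would pass 70% of its speed; a pose out of reach is approached as far as the arm can. A call with a number of a shift or a turn outside -1 to 1 is refused whole. A call with a gripper value outside its range is refused whole. The fingers move at their own pace and stop on an object; the grip force is fixed at half the most. Time passes only in rows, so rows that repeat a pose let the fingers close, or fill a call up. It gives the time, the measured TCP pose, the force, the opening and the grip force at its end, in the units of the state.
- bot.get_obs(): the state, without advancing time (a new reading comes with each control period).
- bot.capture(name): name is "scene" or "top" or "wrist"; returns (picture, depth): 384x512x3 uint8, red, green, blue; 384x512 float32, mm along the optical axis (not along the pixel's ray), 0 where there is no reading.
- bot.camera_model(name): a dict with "vertical_fov" (degrees; the focal length in pixels is half the picture's height over the tangent of half this angle, whatever the lens; pixels are square), "cx", "cy" (the principal point, pixels), "R" (3x3) and "t" (3): a world point X has camera coordinates R X + t; the wrist camera has in their place "T_tool_cam" (4x4, takes a point from camera to tool coordinates, whose origin is the TCP and whose axes are the flange's). Camera axes: x right, y down, z forward; pixel columns grow to the right and rows downward; lengths in mm; the calibration is good to about 2 mm. A picture is of the moment at which its call begins: read the wrist's pose just before it. camera_model takes no time and is no camera call.
- bot.close_job(): hands the job in; it is judged then, once.
The state is a dict: "time": time; "joint_positions": joint angles; "dq": joint speeds; "tau": joint torques, N m; "tool_pos": TCP position; "tcp_rot": TCP orientation; "contact_force": force on the tool from outside, world axes, zero at the start; "moment": the same for the moment, N m; "grip_width": finger opening in mm; "finger_force": force on a finger pad.
Only numpy, scipy, OpenCV 4.12 (cv2) and the standard library are available. Lean on these libraries where they do the work, as an engineer would, in place of code of your own. Each camera call takes 0.05 s, during which the arm holds its last target. There are 200 camera calls.

TASK

Take the terracotta plug out of the hole in the lid of the little round kiln and set it down (do not drop it) in the blue tray. Then lift the yellow-handled probe out of its wooden rest and lower its brittle white rod upright through that hole, without the probe ever touching the kiln, until the red band on the rod is level with the top of the lid. Finish while holding it there, still and centred in the hole, and leave the other things on the bench undisturbed.

Things in the scene. Friction and masses are not known exactly. Their poses are not given: they have to be found in the camera images.
- port (a point): mouth of the round hole through the kiln's lid: the centre of the hole at the lid's flat top face, 130 mm above the bench; the point's z axis is up. Hole 24 mm across and straight through the 27 mm thick lid, open chamber below (floor 98 mm below this point). At the start the plug sits in it
- kiln: small round steel kiln with a pale firebrick lid, fixed to the bench, 220 mm across and 130 mm high; origin under its centre on the bench, z up; a green control box sticks out 135 mm from the centre on its -x side, up to 87 mm high
- plug_grip (a point): loose terracotta plug, 54 mm high, 50 g or so: a knob 24 mm across and 28 mm tall on a flange 38 mm across and 6 mm thick, over a stem 18 mm across and 20 mm long. This point is on its axis at the middle of the knob, 40 mm above the stem's lower end and 14 mm under its top; z up along the axis. At the start the stem hangs in the kiln's hole with the flange on the lid, this point 20 mm above the lid. It may lie or stand in the tray
- plug: the same plug; origin at the lower end of its stem, z up along its axis
- tray: blue ceramic open tray, fixed, 140 x 140 mm outside with 6 mm walls, 18 mm high, floor 6 mm thick; origin under its centre on the bench, axes along its sides. It stands to the left or right of the kiln, the wooden rest on the other side
- rest: wooden block, fixed, 66 x 66 x 100 mm high, with an 18 mm upright hole in which the probe stands; origin under its centre on the bench
- probe_grip (a point): loose probe, 181 mm long, 90 g or so: a square yellow handle 22 x 22 mm and 70 mm tall with an 8 mm black stub on top, under it a steel flange 32 mm across and 8 mm thick, under that a white rod 10 mm across and 95 mm long. This point is at the centre of the yellow handle, 138 mm above the rod's tip and 35 mm below the handle's top; z up along the rod, x and y square to the handle's faces. At the start the probe stands upright in the rest with its flange on the block
- probe: the same probe; origin at the rod's tip, axes as for probe_grip
- probe_tip (a point): lower end of the probe's white rod, on its axis
- probe_band (a point): centre of the red band (6 mm wide) around the rod, 65 mm above the tip and 73 mm below the handle's centre
- cup: terracotta cup, 72 mm across, 80 mm high; leave alone; origin under its centre
- bowl: white bowl, 116 mm across, 55 mm high; leave alone; origin under its centre
- glaze_jar: green jar, 68 mm across, 85 mm high; leave alone; origin under its centre
- brush: flat brush, wooden handle, 200 x 42 x 20 mm, lying on the bench; leave alone; origin near its middle on the bench, x towards the bristles
- turning_tool: flat steel scraper with a wooden handle, about 270 mm long, lying on the bench; leave alone; origin near its middle on the bench, x towards the blade
- rib: wooden rib, 95 x 52 x 8 mm, lying on the bench; leave alone; origin under its centre
- tiles: stack of glaze test tiles, 60 x 60 x 35 mm; leave alone; origin under its centre
Not all that is in view belongs to the job. What is shaped like the plug but pink or purple is not meant. Of the things that look like the probe, the smaller one is meant.

How it is judged:
By the outcome, as a careful person would: the job done as asked, in the order asked, and still so for the second after the job is handed in, while the arm keeps its last pose, push and grip.
It also fails if it takes over 64 s, if anything falls off the work surface, if the arm or the gripper's body presses on something with over 40 N, if the wrist force passes 120 N, or if a joint passes its speed limit or range.

## Working session

There is one attempt and no reset: what is moved stays moved. The work goes in short steps, Python scripts to look and compute and a tool call to move; the robot and the scene stay as the last step left them, time stands still between calls to the robot, and variables do not carry over. Pictures are saved under pics/ and viewed, at most 10 in all, crops included, and the job is handed in when it is done.

Besides the shell and the picture viewer there is one more tool, called after "Emit:" as name(argument=value, ...) on one line, values as JSON. send_rows: Moves the arm, as the interface text tells. Its arguments: {"type":"object","properties":{"rows":{"type":"array","items":{"type":"object","properties":{"x":{"type":"number","minimum":-1,"maximum":1},"y":{"type":"number","minimum":-1,"maximum":1},"z":{"type":"number","minimum":-1,"maximum":1},"ax":{"type":"number","minimum":-1,"maximum":1},"ay":{"type":"number","minimum":-1,"maximum":1},"az":{"type":"number","minimum":-1,"maximum":1},"jaw":{"type":"number"}}}}},"required":["rows"]}

```bash
mkdir -p pics; ls
cat > h.py <<'E'
import numpy as np, cv2
from plant import bot
from scipy.spatial.transform import Rotation as Ro
def cam(n,obs=None):
    m=bot.camera_model(n); f=192/np.tan(np.radians(m["vertical_fov"])/2)
    if n=="wrist":
        T=np.eye(4);T[:3,:3]=Ro.from_euler('xyz',obs["tcp_rot"]).as_matrix();T[:3,3]=obs["tool_pos"]
        W=T@np.array(m["T_tool_cam"]); return f,m["cx"],m["cy"],W[:3,:3],W[:3,3]
    R=np.array(m["R"]);t=np.array(m["t"]); return f,m["cx"],m["cy"],R.T,-R.T@t
def ray(c,u,v):
    f,cx,cy,R,o=c; return R@np.array([(u-cx)/f,(v-cy)/f,1.])
def onz(c,u,v,z):
    d=ray(c,u,v); o=c[4]; return o+d*(z-o[2])/d[2]
def cloud(c,D):
    f,cx,cy,R,o=c; v,u=np.mgrid[:384,:512]
    P=np.stack([(u-cx)/f*D,(v-cy)/f*D,D],-1); return P@R.T+o
E
python3 - <<'E'
from h import *
np.set_printoptions(precision=2,suppress=True)
o=bot.get_obs(); print(o)
for n in("scene","top"):
    p,d=bot.capture(n); cv2.imwrite(f"pics/{n}0.png",p[:,:,::-1]); np.savez(f"{n}0.npz",p=p,d=d); print(n,bot.camera_model(n))
print(bot.camera_model("wrist"))
E
```

```text
pics
{'time': 0.0, 'joint_positions': array([-1.4 ,  0.34,  1.53,  0.  ,  1.28, -0.15]), 'dq': array([ 0.,  0., -0., -0., -0.,  0.]), 'tau': array([ -0.  , -43.12, -24.42,   0.07,   0.06,  -0.  ]), 'tool_pos': array([ 165.98, -497.62,  226.05]), 'tcp_rot': array([-3.14, -0.  ,  0.32]), 'contact_force': array([-0.38, -0.11,  0.23]), 'moment': array([ 0.02,  0.05, -0.04]), 'finger_force': 0.0, 'grip_width': 91.67181538826225}
scene {'vertical_fov': 54.18757053501316, 'cx': 256.2940391921711, 'cy': 195.33381751343106, 'R': array([[-0.78,  0.62,  0.  ],
       [ 0.48,  0.6 , -0.64],
       [-0.4 , -0.5 , -0.77]]), 't': array([ 394.41, -162.43, 1352.26])}
top {'vertical_fov': 43.72348393560901, 'cx': 250.88685397412044, 'cy': 184.47673752235076, 'R': array([[ 0.01, -1.  ,  0.01],
       [-0.99, -0.01, -0.16],
       [ 0.16, -0.  , -0.99]]), 't': array([   8.06,  537.13, 1601.54])}
{'vertical_fov': 63.21122591260633, 'cx': 253.08533494003353, 'cy': 194.17252040377696, 'T_tool_cam': array([[   0.  ,   -0.95,   -0.3 ,   81.71],
       [   1.  ,    0.  ,    0.  ,    1.4 ],
       [   0.  ,   -0.3 ,    0.95, -157.83],
       [   0.  ,    0.  ,    0.  ,    1.  ]])}
```

View pics/scene0.png

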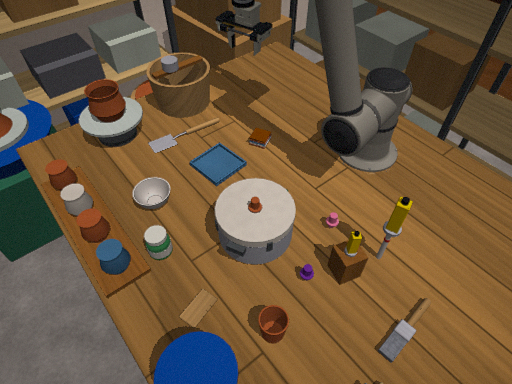

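View pics/top0.png

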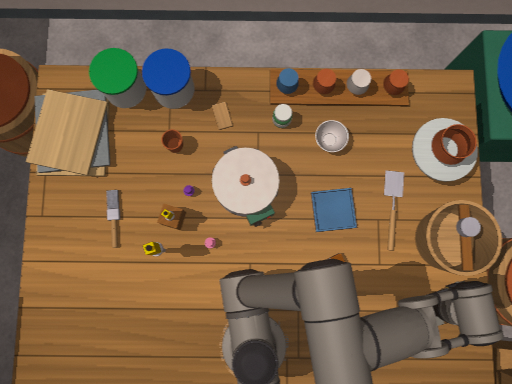

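The scene view shows the plug on the lid at (255,205), the tray at (218,163), and the rest with the small probe at (350,255). The tall lookalike probe stands at (395,220). In the top view the plug is at (245,180), the tray at (334,210), the small probe at (168,213) and the tall one at (152,248).

Run:
```python
from h import *
np.set_printoptions(precision=1,suppress=True)
C={}
for n in("scene","top"):
    z=np.load(f"{n}0.npz");p,d=z["p"],z["d"];c=cam(n);P=cloud(c,d);H=cv2.cvtColor(p,cv2.COLOR_RGB2HSV)
    C[n]=(p,P,H,c)
    def blob(name,lo,hi,box,zr=(-50,400)):
        m=cv2.inRange(H,np.array(lo),np.array(hi))>0
        b=np.zeros_like(m);b[box[1]:box[3],box[0]:box[2]]=1
        m&=b&(d>0)&(P[...,2]>zr[0])&(P[...,2]<zr[1])
        q=P[m]; 
        if len(q)<3: print(n,name,"none");return
        v,u=np.nonzero(m)
        print(n,name,len(q),"uv",u.mean(),v.mean(),"med",np.median(q,0),"p2",np.percentile(q,3,0),"p98",np.percentile(q,97,0))
    B={"scene":dict(plug=(240,190,272,220),tray=(185,140,250,190),pr=(340,228,364,256),big=(385,190,415,238),lid=(210,180,300,250)),
       "top":dict(plug=(235,170,255,190),tray=(305,180,362,238),pr=(160,205,176,222),big=(140,238,162,258),lid=(205,140,285,220))}[n]
    blob("plug",(0,120,60),(18,255,255),B["plug"],(125,260))
    blob("tray",(95,80,30),(115,255,255),B["tray"])
    blob("probe",(20,120,80),(35,255,255),B["pr"]); blob("big",(20,120,80),(35,255,255),B["big"])
    blob("lid",(0,0,120),(180,90,255),B["lid"],(120,140))
    b=B["pr"]; 
    if n=="top":
        m=(P[...,2]>93)&(P[...,2]<106); m[:, :150]=0;m[:,195:]=0;m[:200]=0;m[235:]=0
        q=P[m]; print("rest",len(q),cv2.minAreaRect(q[:,:2].astype(np.float32)))
        m=cv2.inRange(H,(95,80,30),(115,255,255));m[:, :305]=0;m[:180]=0;m[238:]=0;m[:,362:]=0
        print("trayrect",cv2.minAreaRect(np.array([onz(c,u,v,18)[:2] for v,u in np.argwhere(m)],np.float32)))
```

```text
scene plug 149 uv 254.71140939597316 204.70469798657717 med [544.1  40.7 147.4] p2 [526.9  22.3 133. ] p98 [554.7  50.4 165. ]
scene tray 1279 uv 217.68256450351836 163.4370602032838 med [ 459.3 -272.4    5.7] p2 [ 391.4 -339.     1.6] p98 [ 528.3 -199.5   18. ]
scene probe 195 uv 354.4102564102564 242.25128205128206 med [428.5 288.1 156.1] p2 [391.1 262.4  89.2] p98 [436.5 295.9 179.9]
scene big 451 uv 398.3414634146341 215.32815964523283 med [325.7 319.3 211.1] p2 [296.7 297.4 150.7] p98 [332.  332.6 248.3]
scene lid 3831 uv 254.92247454972593 210.33907595927957 med [546.5  45.4 129.2] p2 [445.  -57.5 126.4] p98 [634.8 131.7 131.8]
top plug 97 uv 245.01030927835052 179.58762886597938 med [534.8  32.5 146. ] p2 [522.5  19.2 130.5] p98 [552.5  46.2 169.8]
top tray 1567 uv 333.4001276324186 209.45820038289725 med [ 457.2 -275.2    6.9] p2 [ 392.3 -339.8   -1. ] p98 [ 523.1 -209.4   20.8]
top probe 70 uv 166.97142857142856 214.02857142857144 med [419.7 275.  175.1] p2 [409.7 266.8 110.6] p98 [434.9 290.2 186.4]
top big 165 uv 152.01818181818183 248.20606060606062 med [311.8 303.6 242.9] p2 [295.4 294.3 156.2] p98 [329.6 326.2 259.2]
top lid 3365 uv 244.77473997028233 180.35453194650816 med [535.9  33.4 129.8] p2 [442.7 -61.7 123.4] p98 [631.9 127.8 135.7]
rest 300 ((422.5425109863281, 280.97833251953125), (67.81829071044922, 65.87199401855469), 73.81609344482422)
trayrect ((457.0473937988281, -274.0420227050781), (137.91043090820312, 138.72021484375), 6.606034278869629)
```

Emit:
send_rows(rows=[{"x":0.2,"y":-0.15,"z":-0.2,"jaw":1},{"x":0.4,"y":-0.3,"z":-0.2,"jaw":1},{"x":0.6,"y":-0.45,"z":-0.2,"jaw":1},{"x":0.8,"y":-0.6,"z":-0.2,"jaw":1},{"x":1,"y":-0.75,"z":-0.2,"jaw":1},{"x":1,"y":-0.87,"z":-0.2,"jaw":1},{"x":1,"y":-1,"z":-0.2,"jaw":1},{"x":1,"y":-1,"z":-0.2,"jaw":1},{"x":1,"y":-1,"z":-0.2,"jaw":1},{"x":1,"y":-1,"z":-0.2,"jaw":1}])

```text
schema error: expected keys x, y, z, ax, ay, az, jaw
```

Emit:
send_rows(rows=[{"x":0.2,"y":-0.13,"jaw":0.2},{"x":0.4,"y":-0.27,"jaw":0.2},{"x":0.6,"y":-0.4,"jaw":0.2},{"x":0.8,"y":-0.54,"jaw":0.2},{"x":1,"y":-0.67,"jaw":0.2},{"x":1,"y":-0.8,"jaw":0.2},{"x":1,"y":-0.95,"jaw":0.2},{"x":1,"y":-0.95,"jaw":0.2},{"x":1,"y":-0.95,"jaw":0.2},{"x":1,"y":-0.95,"jaw":0.2}])

```text
schema error: expected keys x, y, z, ax, ay, az, jaw
```

Emit:
send_rows(rows=[{"x":0.15,"y":0,"jaw":0.2},{"x":0.3,"y":0,"jaw":0.2},{"x":0.45,"y":0,"jaw":0.2},{"x":0.6,"y":0,"jaw":0.2},{"x":0.6,"y":0,"jaw":0.2},{"x":0.6,"y":0,"jaw":0.2},{"x":0.6,"y":0,"jaw":0.2},{"x":0.6,"y":0,"jaw":0.2},{"x":0.6,"y":0,"jaw":0.2},{"x":0.6,"y":0,"jaw":0.2}])

```text
schema error: expected keys x, y, z, ax, ay, az, jaw
```

Run:
```python
from h import *
np.set_printoptions(precision=2,suppress=True)
o=bot.get_obs();p,d=bot.capture("wrist");c=cam("wrist",o);P=cloud(c,d)
np.savez("w1.npz",p=p,d=d)
cv2.imwrite("pics/w1.png",p[:,:,::-1]);print(o["time"],o["tool_pos"],o["tcp_rot"],o["joint_positions"],o["grip_width"])
H=cv2.cvtColor(p,cv2.COLOR_RGB2HSV)
m=(cv2.inRange(H,(0,120,60),(18,255,255))>0)&(P[...,2]>155)&(P[...,2]<180)&(np.hypot(P[...,0]-538,P[...,1]-36)<40)
q=P[m];print(len(q),np.median(q[:,2]),cv2.minEnclosingCircle(q[:,:2].astype(np.float32)),np.argwhere(m).mean(0))
```

```text
0.1 [ 166.   -497.7   226.14] [-3.14 -0.    0.32] [-1.4   0.34  1.52  0.    1.28 -0.15] 91.93130819269663
0 nan ((0.0, 0.0), 0.0) [nan nan]
  return _methods._mean(a, axis=axis, dtype=dtype,
  ret = ret.dtype.type(ret / rcount)
<stdin>:8: RuntimeWarning: Mean of empty slice.
  ret = um.true_divide(
```

View pics/w1.png

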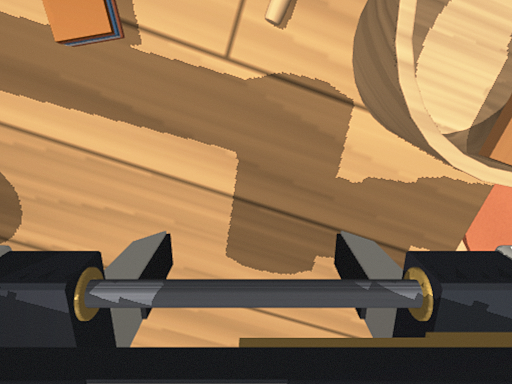

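The wrist picture only shows bench at the start pose, because the moves were refused: every row needs all seven keys. The fingertips show at (170,235) and (338,235).

Emit:
send_rows(rows=[{"x":0.2,"y":-0.15,"z":-0.2,"ax":0,"ay":0,"az":0,"jaw":1},{"x":0.4,"y":-0.3,"z":-0.2,"ax":0,"ay":0,"az":0,"jaw":1},{"x":0.6,"y":-0.45,"z":-0.2,"ax":0,"ay":0,"az":0,"jaw":1},{"x":0.8,"y":-0.6,"z":-0.2,"ax":0,"ay":0,"az":0,"jaw":1},{"x":1,"y":-0.75,"z":-0.2,"ax":0,"ay":0,"az":0,"jaw":1},{"x":1,"y":-0.87,"z":-0.2,"ax":0,"ay":0,"az":0,"jaw":1},{"x":1,"y":-1,"z":-0.2,"ax":0,"ay":0,"az":0,"jaw":1},{"x":1,"y":-1,"z":-0.2,"ax":0,"ay":0,"az":0,"jaw":1},{"x":1,"y":-1,"z":-0.2,"ax":0,"ay":0,"az":0,"jaw":1},{"x":1,"y":-1,"z":-0.2,"ax":0,"ay":0,"az":0,"jaw":1}])

```text
time: 1.4
tool_pos: [292.7, -245.9, 266.6]
tcp_rot: [3.141, 0.0, 0.321]
contact_force: [-0.0, -0.1, 0.2]
grip_width: 91.8
finger_force: 0.0
```

Emit:
send_rows(rows=[{"x":0.2,"y":-0.13,"z":0,"ax":0,"ay":0,"az":0,"jaw":0.2},{"x":0.4,"y":-0.27,"z":0,"ax":0,"ay":0,"az":0,"jaw":0.2},{"x":0.6,"y":-0.4,"z":0,"ax":0,"ay":0,"az":0,"jaw":0.2},{"x":0.8,"y":-0.54,"z":0,"ax":0,"ay":0,"az":0,"jaw":0.2},{"x":1,"y":-0.67,"z":0,"ax":0,"ay":0,"az":0,"jaw":0.2},{"x":1,"y":-0.8,"z":0,"ax":0,"ay":0,"az":0,"jaw":0.2},{"x":1,"y":-0.95,"z":0,"ax":0,"ay":0,"az":0,"jaw":0.2},{"x":1,"y":-0.95,"z":0,"ax":0,"ay":0,"az":0,"jaw":0.2},{"x":1,"y":-0.95,"z":0,"ax":0,"ay":0,"az":0,"jaw":0.2},{"x":1,"y":-0.95,"z":0,"ax":0,"ay":0,"az":0,"jaw":0.2}])

```text
time: 2.65
tool_pos: [422.6, -2.5, 266.6]
tcp_rot: [3.141, 0.0, 0.321]
contact_force: [-0.4, -0.4, -0.1]
grip_width: 54.7
finger_force: 0.0
```

Emit:
send_rows(rows=[{"x":0.15,"y":0,"z":0,"ax":0,"ay":0,"az":0,"jaw":0.2},{"x":0.3,"y":0,"z":0,"ax":0,"ay":0,"az":0,"jaw":0.2},{"x":0.45,"y":0,"z":0,"ax":0,"ay":0,"az":0,"jaw":0.2},{"x":0.6,"y":0,"z":0,"ax":0,"ay":0,"az":0,"jaw":0.2},{"x":0.6,"y":0,"z":0,"ax":0,"ay":0,"az":0,"jaw":0.2},{"x":0.6,"y":0,"z":0,"ax":0,"ay":0,"az":0,"jaw":0.2},{"x":0.6,"y":0,"z":0,"ax":0,"ay":0,"az":0,"jaw":0.2},{"x":0.6,"y":0,"z":0,"ax":0,"ay":0,"az":0,"jaw":0.2},{"x":0.6,"y":0,"z":0,"ax":0,"ay":0,"az":0,"jaw":0.2},{"x":0.6,"y":0,"z":0,"ax":0,"ay":0,"az":0,"jaw":0.2}])

```text
time: 3.9
tool_pos: [535.9, 36.3, 266.8]
tcp_rot: [3.141, -0.0, 0.322]
contact_force: [-0.3, 0.7, 1.1]
grip_width: 55.1
finger_force: 0.0
```

Run:
```python
from h import *
np.set_printoptions(precision=2,suppress=True)
o=bot.get_obs();p,d=bot.capture("wrist");c=cam("wrist",o);P=cloud(c,d)
np.savez("w1.npz",p=p,d=d)
cv2.imwrite("pics/w2.png",p[:,:,::-1]);print(o["time"],o["tool_pos"],o["tcp_rot"],o["joint_positions"],o["grip_width"])
H=cv2.cvtColor(p,cv2.COLOR_RGB2HSV)
m=(cv2.inRange(H,(0,120,60),(18,255,255))>0)&(P[...,2]>158)&(P[...,2]<175)&(np.hypot(P[...,0]-538,P[...,1]-36)<40)
q=P[m];print(len(q),np.median(q[:,2]),cv2.minEnclosingCircle(q[:,:2].astype(np.float32)),q.mean(0),np.argwhere(m).mean(0))
m=(P[...,2]>133)&(P[...,2]<139)&(np.hypot(P[...,0]-538,P[...,1]-36)<40)&(H[...,1]>120)
q=P[m];print(len(q),cv2.minEnclosingCircle(q[:,:2].astype(np.float32)))
```

```text
3.9 [535.94  36.35 266.84] [ 3.14 -0.    0.32] [-0.07  0.34  1.42 -0.    1.38  1.17] 55.11203834053442
537 163.87643541369607 ((539.53515625, 32.29622268676758), 11.73214054107666) [540.34  32.73 163.73] [189.09 256.96]
489 ((539.6566162109375, 32.7552604675293), 18.469676971435547)
```

View pics/w2.png

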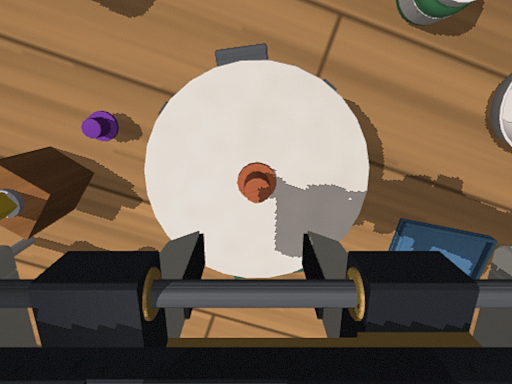

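The plug knob is centred at pixel (257,189), which gives world (539.6, 32.5). The fingers straddle it once I shift a few millimetres. Next I go down and grip.

Emit:
send_rows(rows=[{"x":0.012,"y":0.024,"z":0.1,"ax":0,"ay":0,"az":0,"jaw":0.2},{"x":0.012,"y":0.024,"z":0.2,"ax":0,"ay":0,"az":0,"jaw":0.2},{"x":0.012,"y":0.024,"z":0.3,"ax":0,"ay":0,"az":0,"jaw":0.2},{"x":0.012,"y":0.024,"z":0.4,"ax":0,"ay":0,"az":0,"jaw":0.2},{"x":0.012,"y":0.024,"z":0.5,"ax":0,"ay":0,"az":0,"jaw":0.2},{"x":0.012,"y":0.024,"z":0.58,"ax":0,"ay":0,"az":0,"jaw":0.2},{"x":0.012,"y":0.024,"z":0.62,"ax":0,"ay":0,"az":0,"jaw":0.2},{"x":0.012,"y":0.024,"z":0.63,"ax":0,"ay":0,"az":0,"jaw":0.2},{"x":0.012,"y":0.024,"z":0.63,"ax":0,"ay":0,"az":0,"jaw":0.2},{"x":0.012,"y":0.024,"z":0.63,"ax":0,"ay":0,"az":0,"jaw":-0.2}])

```text
time: 5.2
tool_pos: [540.2, 32.6, 141.3]
tcp_rot: [3.141, -0.001, 0.322]
contact_force: [0.1, 0.1, 0.7]
grip_width: 49.2
finger_force: 0.0
```

Emit:
send_rows(rows=[{"x":0,"y":0,"z":0,"ax":0,"ay":0,"az":0,"jaw":-1},{"x":0,"y":0,"z":0,"ax":0,"ay":0,"az":0,"jaw":-1},{"x":0,"y":0,"z":0,"ax":0,"ay":0,"az":0,"jaw":-1},{"x":0,"y":0,"z":0,"ax":0,"ay":0,"az":0,"jaw":-1},{"x":0,"y":0,"z":0,"ax":0,"ay":0,"az":0,"jaw":-1},{"x":0,"y":0,"z":0,"ax":0,"ay":0,"az":0,"jaw":-1},{"x":0,"y":0,"z":0,"ax":0,"ay":0,"az":0,"jaw":-1},{"x":0,"y":0,"z":0,"ax":0,"ay":0,"az":0,"jaw":-1},{"x":0,"y":0,"z":0,"ax":0,"ay":0,"az":0,"jaw":-1},{"x":0,"y":0,"z":0,"ax":0,"ay":0,"az":0,"jaw":-1}])

```text
time: 6.45
tool_pos: [539.9, 32.6, 140.8]
tcp_rot: [3.141, -0.0, 0.322]
contact_force: [-0.6, 0.0, 2.9]
grip_width: 23.3
finger_force: 30.0
```

Emit:
send_rows(rows=[{"x":0,"y":0,"z":-0.08,"ax":0,"ay":0,"az":0,"jaw":-1},{"x":0,"y":0,"z":-0.16,"ax":0,"ay":0,"az":0,"jaw":-1},{"x":0,"y":0,"z":-0.26,"ax":0,"ay":0,"az":0,"jaw":-1},{"x":0,"y":0,"z":-0.36,"ax":0,"ay":0,"az":0,"jaw":-1},{"x":0,"y":0,"z":-0.4,"ax":0,"ay":0,"az":0,"jaw":-1},{"x":-0.04,"y":0.06,"z":-0.4,"ax":0,"ay":0,"az":0,"jaw":-1},{"x":-0.12,"y":0.18,"z":-0.4,"ax":0,"ay":0,"az":0,"jaw":-1},{"x":-0.22,"y":0.33,"z":-0.4,"ax":0,"ay":0,"az":0,"jaw":-1},{"x":-0.32,"y":0.48,"z":-0.4,"ax":0,"ay":0,"az":0,"jaw":-1},{"x":-0.42,"y":0.63,"z":-0.4,"ax":0,"ay":0,"az":0,"jaw":-1}])

```text
time: 7.7
tool_pos: [498.6, -115.2, 219.5]
tcp_rot: [-3.141, 0.002, 0.322]
contact_force: [0.6, 0.4, -0.3]
grip_width: 23.6
finger_force: 30.0
```

Emit:
send_rows(rows=[{"x":-0.1,"y":0.15,"z":0,"ax":0,"ay":0,"az":0,"jaw":-1},{"x":-0.2,"y":0.3,"z":0,"ax":0,"ay":0,"az":0,"jaw":-1},{"x":-0.3,"y":0.45,"z":0,"ax":0,"ay":0,"az":0,"jaw":-1},{"x":-0.4,"y":0.6,"z":0,"ax":0,"ay":0,"az":0,"jaw":-1},{"x":-0.46,"y":0.69,"z":0,"ax":0,"ay":0,"az":0,"jaw":-1},{"x":-0.46,"y":0.69,"z":0.1,"ax":0,"ay":0,"az":0,"jaw":-1},{"x":-0.46,"y":0.69,"z":0.2,"ax":0,"ay":0,"az":0,"jaw":-1},{"x":-0.46,"y":0.69,"z":0.3,"ax":0,"ay":0,"az":0,"jaw":-1},{"x":-0.46,"y":0.69,"z":0.4,"ax":0,"ay":0,"az":0,"jaw":-1},{"x":-0.46,"y":0.69,"z":0.5,"ax":0,"ay":0,"az":0,"jaw":-1}])

```text
time: 8.95
tool_pos: [455.1, -273.7, 119.0]
tcp_rot: [-3.14, 0.001, 0.321]
contact_force: [0.2, -0.4, -0.2]
grip_width: 23.3
finger_force: 30.0
```

Run:
```python
from h import *
o=bot.get_obs();print(o["time"],o["tool_pos"],o["grip_width"],o["joint_positions"])
a,d1=bot.capture("wrist");b,d2=bot.capture("scene");cv2.imwrite("pics/t1.png",np.vstack([a[:,:,::-1],b[100:316,:,::-1]])) 
p,d=bot.capture("top");c=cam("top");H=cv2.cvtColor(p,cv2.COLOR_RGB2HSV);P=cloud(c,d)
np.savez("top1.npz",p=p,d=d)
# hole in lid from top and scene
for n,(p,d) in dict(top=(p,d),scene=(b,d2)).items():
    c=cam(n);P=cloud(c,d)
    g=p.max(2); m=np.zeros(g.shape,bool)
    v,u=np.mgrid[:384,:512]; Q=np.array([onz(c,x,y,130) for y,x in zip(v.ravel(),u.ravel())]).reshape(384,512,3)
    near=np.hypot(Q[...,0]-539.6,Q[...,1]-32.5)<25
    m=near&(g<120); print(n,m.sum(),Q[m].mean(0) if m.sum() else None, g[near].min(), np.median(g[near]))
```

```text
8.95 [ 455.06006809 -273.74165078  118.96467746] 23.29539366106662 [-6.85696133e-01  4.65098598e-01  1.65646835e+00 -4.44628019e-04
  1.02198400e+00  5.63940915e-01]
top 31 [538.21985314  31.98105681 130.        ] 100 221.0
scene 38 [538.24758298  36.47504247 130.        ] 65 201.0
```

View pics/t1.png

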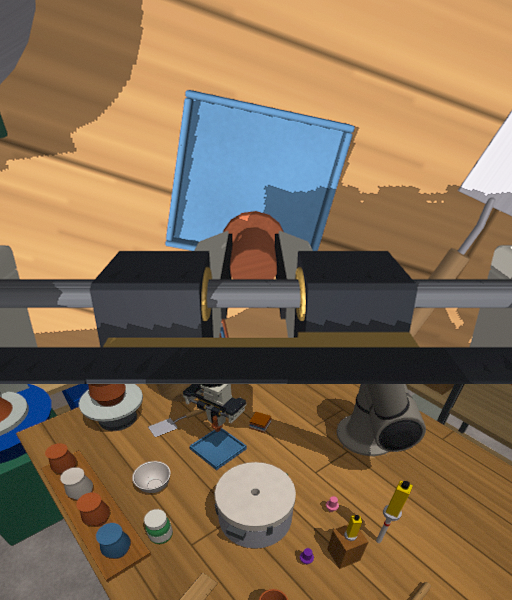

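The plug is held over the tray at wrist (253,225), and the hole in the lid is clear at scene (255,205). Next I lower the plug.

Emit:
send_rows(rows=[{"x":0,"y":0,"z":0.08,"ax":0,"ay":0,"az":0,"jaw":-1},{"x":0,"y":0,"z":0.16,"ax":0,"ay":0,"az":0,"jaw":-1},{"x":0,"y":0,"z":0.24,"ax":0,"ay":0,"az":0,"jaw":-1},{"x":0,"y":0,"z":0.31,"ax":0,"ay":0,"az":0,"jaw":-1},{"x":0,"y":0,"z":0.36,"ax":0,"ay":0,"az":0,"jaw":-1},{"x":0,"y":0,"z":0.38,"ax":0,"ay":0,"az":0,"jaw":-1},{"x":0,"y":0,"z":0.39,"ax":0,"ay":0,"az":0,"jaw":-1},{"x":0,"y":0,"z":0.4,"ax":0,"ay":0,"az":0,"jaw":-1},{"x":0,"y":0,"z":0.407,"ax":0,"ay":0,"az":0,"jaw":-1},{"x":0,"y":0,"z":0.407,"ax":0,"ay":0,"az":0,"jaw":-1}])

```text
time: 10.35
tool_pos: [456.4, -273.6, 39.4]
tcp_rot: [3.141, -0.0, 0.322]
contact_force: [-0.5, -0.1, -0.3]
grip_width: 23.4
finger_force: 30.0
```

Emit:
send_rows(rows=[{"x":0,"y":0,"z":0.003,"ax":0,"ay":0,"az":0,"jaw":-1},{"x":0,"y":0,"z":0.005,"ax":0,"ay":0,"az":0,"jaw":-1},{"x":0,"y":0,"z":0.007,"ax":0,"ay":0,"az":0,"jaw":-1},{"x":0,"y":0,"z":0.009,"ax":0,"ay":0,"az":0,"jaw":-1},{"x":0,"y":0,"z":0.011,"ax":0,"ay":0,"az":0,"jaw":-1},{"x":0,"y":0,"z":0.011,"ax":0,"ay":0,"az":0,"jaw":-1},{"x":0,"y":0,"z":0.011,"ax":0,"ay":0,"az":0,"jaw":-1},{"x":0,"y":0,"z":0.011,"ax":0,"ay":0,"az":0,"jaw":-1},{"x":0,"y":0,"z":0.011,"ax":0,"ay":0,"az":0,"jaw":-1},{"x":0,"y":0,"z":0.011,"ax":0,"ay":0,"az":0,"jaw":-1}])

```text
time: 11.6
tool_pos: [456.4, -273.5, 37.1]
tcp_rot: [3.141, 0.0, 0.322]
contact_force: [-0.1, -1.2, -0.7]
grip_width: 23.7
finger_force: 30.0
```

Emit:
send_rows(rows=[{"x":0,"y":0,"z":0.002,"ax":0,"ay":0,"az":0,"jaw":-1},{"x":0,"y":0,"z":0.004,"ax":0,"ay":0,"az":0,"jaw":-1},{"x":0,"y":0,"z":0.005,"ax":0,"ay":0,"az":0,"jaw":-1},{"x":0,"y":0,"z":0.006,"ax":0,"ay":0,"az":0,"jaw":-1},{"x":0,"y":0,"z":0.006,"ax":0,"ay":0,"az":0,"jaw":-1},{"x":0,"y":0,"z":0.006,"ax":0,"ay":0,"az":0,"jaw":-1},{"x":0,"y":0,"z":0.006,"ax":0,"ay":0,"az":0,"jaw":-1},{"x":0,"y":0,"z":0.006,"ax":0,"ay":0,"az":0,"jaw":-1},{"x":0,"y":0,"z":0.006,"ax":0,"ay":0,"az":0,"jaw":-1},{"x":0,"y":0,"z":0.006,"ax":0,"ay":0,"az":0,"jaw":-1}])

```text
time: 12.85
tool_pos: [456.5, -273.6, 36.8]
tcp_rot: [3.141, -0.0, 0.322]
contact_force: [-1.8, 2.2, 7.7]
grip_width: 23.4
finger_force: 30.0
```

The force reading shows the plug resting on the tray floor. Now I release it and rise.

Emit:
send_rows(rows=[{"x":0,"y":0,"z":-0.003,"ax":0,"ay":0,"az":0,"jaw":-0.4},{"x":0,"y":0,"z":-0.003,"ax":0,"ay":0,"az":0,"jaw":-0.2},{"x":0,"y":0,"z":-0.003,"ax":0,"ay":0,"az":0,"jaw":0},{"x":0,"y":0,"z":-0.003,"ax":0,"ay":0,"az":0,"jaw":0.2},{"x":0,"y":0,"z":-0.003,"ax":0,"ay":0,"az":0,"jaw":0.2},{"x":0,"y":0,"z":-0.05,"ax":0,"ay":0,"az":0,"jaw":0.2},{"x":0,"y":0,"z":-0.2,"ax":0,"ay":0,"az":0,"jaw":0.2},{"x":0,"y":0,"z":-0.45,"ax":0,"ay":0,"az":0,"jaw":0.2},{"x":0,"y":0,"z":-0.7,"ax":0,"ay":0,"az":0,"jaw":0.2},{"x":0,"y":0,"z":-1,"ax":0,"ay":0,"az":0,"jaw":0.2}])

```text
time: 14.1
tool_pos: [455.8, -273.1, 237.8]
tcp_rot: [-3.141, 0.0, 0.322]
contact_force: [0.4, -1.1, -0.3]
grip_width: 55.0
finger_force: 0.0
```

Run:
```python
from h import *
np.set_printoptions(precision=2,suppress=True)
o=bot.get_obs();p,d=bot.capture("wrist");c=cam("wrist",o);P=cloud(c,d);print(o["time"],o["tool_pos"],o["grip_width"])
H=cv2.cvtColor(p,cv2.COLOR_RGB2HSV)
m=(cv2.inRange(H,(0,120,60),(18,255,255))>0)&(P[...,2]>8)&(P[...,2]<90)&(np.hypot(P[...,0]-457,P[...,1]+274)<70)
q=P[m];print(len(q),np.percentile(q,[2,50,98],axis=0))
```

```text
14.1 [ 455.8  -273.12  237.8 ] 55.02546495455287
723 [[ 444.68 -291.06   30.53]
 [ 460.57 -273.5    48.51]
 [ 473.08 -258.83   61.51]]
```

The plug stands upright in the tray, top at about 61 mm. Next I look into the hole from above, turning towards the probe's yaw on the way.

Emit:
send_rows(rows=[{"x":0.1,"y":-0.15,"z":0,"ax":0,"ay":0,"az":0,"jaw":0.2},{"x":0.2,"y":-0.3,"z":0,"ax":0,"ay":0,"az":0,"jaw":0.2},{"x":0.3,"y":-0.45,"z":0,"ax":0,"ay":0,"az":0,"jaw":0.2},{"x":0.4,"y":-0.6,"z":0,"ax":0,"ay":0,"az":0,"jaw":0.2},{"x":0.5,"y":-0.75,"z":0,"ax":0,"ay":0,"az":0,"jaw":0.2},{"x":0.6,"y":-0.9,"z":0,"ax":0,"ay":0,"az":0,"jaw":0.2},{"x":0.66,"y":-1,"z":0,"ax":0,"ay":0,"az":0,"jaw":0.2},{"x":0.76,"y":-1,"z":0,"ax":0,"ay":0,"az":0.1,"jaw":0.2},{"x":0.86,"y":-1,"z":0,"ax":0,"ay":0,"az":0.2,"jaw":0.2},{"x":0.88,"y":-1,"z":0,"ax":0,"ay":0,"az":0.3,"jaw":0.2}])

```text
time: 15.4
tool_pos: [560.8, -27.6, 236.1]
tcp_rot: [3.141, -0.001, 0.005]
contact_force: [0.3, -0.7, -0.1]
grip_width: 55.2
finger_force: 0.0
```

Run:
```python
from h import *
o=bot.get_obs();print(o["time"],o["tool_pos"],o["tcp_rot"])
R=Ro.from_euler('xyz',o["tcp_rot"]).as_matrix();print(R.T@(np.array([538,33,240])-o["tool_pos"])/200)
```

```text
15.4 [560.83893246 -27.60801674 236.10644815] [ 3.14143662e+00 -7.21113833e-04  5.00424022e-03]
[-0.11266269 -0.30360469 -0.01959638]
```

Emit:
send_rows(rows=[{"x":-0.03,"y":-0.1,"z":0,"ax":0,"ay":0,"az":0.05,"jaw":0.2},{"x":-0.06,"y":-0.2,"z":0,"ax":0,"ay":0,"az":0.1,"jaw":0.2},{"x":-0.11,"y":-0.3,"z":0,"ax":0,"ay":0,"az":0.2,"jaw":0.2},{"x":-0.11,"y":-0.3,"z":0,"ax":0,"ay":0,"az":0.27,"jaw":0.2},{"x":-0.11,"y":-0.3,"z":0,"ax":0,"ay":0,"az":0.27,"jaw":0.2},{"x":-0.11,"y":-0.3,"z":0,"ax":0,"ay":0,"az":0.27,"jaw":0.2},{"x":-0.11,"y":-0.3,"z":0,"ax":0,"ay":0,"az":0.27,"jaw":0.2},{"x":-0.11,"y":-0.3,"z":0,"ax":0,"ay":0,"az":0.27,"jaw":0.2},{"x":-0.11,"y":-0.3,"z":0,"ax":0,"ay":0,"az":0.27,"jaw":0.2},{"x":-0.11,"y":-0.3,"z":0,"ax":0,"ay":0,"az":0.27,"jaw":0.2}])

```text
time: 16.65
tool_pos: [537.6, 31.7, 235.9]
tcp_rot: [3.142, 0.0, -0.275]
contact_force: [-0.1, 0.5, -0.8]
grip_width: 55.2
finger_force: 0.0
```

Run:
```python
from h import *
np.set_printoptions(precision=2,suppress=True)
o=bot.get_obs();p,d=bot.capture("wrist");c=cam("wrist",o);P=cloud(c,d);print(o["time"],o["tool_pos"],o["tcp_rot"],o["joint_positions"])
cv2.imwrite("pics/w3.png",p[:,:,::-1]);np.savez("w3.npz",p=p,d=d)
v,u=np.mgrid[:384,:512]
f,cx,cy,R,t=c
D=np.stack([(u-cx)/f,(v-cy)/f,np.ones(u.shape)],-1)@R.T
Q=t+D*((130-t[2])/D[...,2])[...,None]
near=np.hypot(Q[...,0]-538.5,Q[...,1]-33.5)<30
print(np.median(P[near][:,2]))
for m in (near&(P[...,2]<122), near&(p.max(2)<140)):
    cs,_=cv2.findContours(m.astype(np.uint8),cv2.RETR_EXTERNAL,cv2.CHAIN_APPROX_NONE)
    k=max(cs,key=cv2.contourArea); q=np.array([Q[y,x,:2] for x,y in k[:,0]],np.float32)
    print(m.sum(),cv2.minEnclosingCircle(q),cv2.fitEllipse(q),k.mean(0))
```

```text
16.65 [537.61  31.66 235.87] [ 3.14  0.   -0.28] [-0.08  0.36  1.47 -0.    1.31  1.76]
129.8708589085696
479 ((540.23779296875, 31.60027503967285), 11.388428688049316) ((540.2135009765625, 31.698726654052734), (20.913009643554688, 22.20103645324707), 161.02333068847656) [[250.13 189.85]]
722 ((540.896484375, 22.601131439208984), 21.977657318115234) ((540.1588745117188, 20.99431610107422), (30.41474723815918, 46.69886779785156), 5.91392183303833) [[259.56 188.57]]
```

View pics/w3.png

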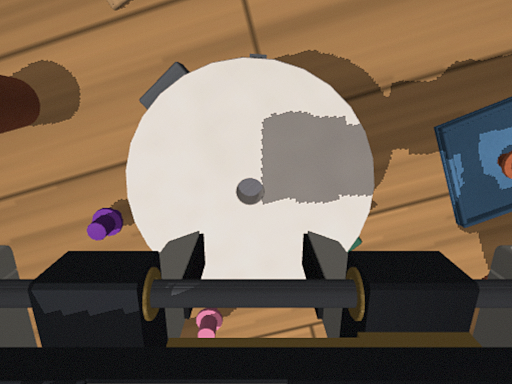

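The hole is at pixel (250,190), world (540.2, 31.7). Next I move to a point over the probe.

Emit:
send_rows(rows=[{"x":0,"y":0,"z":-0.22,"ax":0,"ay":0,"az":0,"jaw":0.2},{"x":-0.13,"y":-0.15,"z":-0.22,"ax":0,"ay":0,"az":0,"jaw":0.2},{"x":-0.26,"y":-0.3,"z":-0.22,"ax":0,"ay":0,"az":0,"jaw":0.2},{"x":-0.39,"y":-0.45,"z":-0.22,"ax":0,"ay":0,"az":0,"jaw":0.2},{"x":-0.52,"y":-0.6,"z":-0.22,"ax":0,"ay":0,"az":0,"jaw":0.2},{"x":-0.65,"y":-0.75,"z":-0.22,"ax":0,"ay":0,"az":0,"jaw":0.2},{"x":-0.78,"y":-0.9,"z":-0.22,"ax":0,"ay":0,"az":0,"jaw":0.2},{"x":-0.89,"y":-1,"z":-0.22,"ax":0,"ay":0,"az":0,"jaw":0.2},{"x":-0.89,"y":-1,"z":-0.22,"ax":0,"ay":0,"az":0,"jaw":0.2},{"x":-0.89,"y":-1,"z":-0.22,"ax":0,"ay":0,"az":0,"jaw":0.2}])

```text
time: 17.95
tool_pos: [420.9, 272.1, 279.9]
tcp_rot: [3.141, -0.0, -0.275]
contact_force: [0.1, -1.8, 0.7]
grip_width: 55.6
finger_force: 0.0
```

Run:
```python
from h import *
np.set_printoptions(precision=2,suppress=True)
o=bot.get_obs();p,d=bot.capture("wrist");c=cam("wrist",o);P=cloud(c,d);print(o["time"],o["tool_pos"],o["tcp_rot"],o["joint_positions"])
cv2.imwrite("pics/w4.png",p[:,:,::-1]);np.savez("w4.npz",p=p,d=d)
H=cv2.cvtColor(p,cv2.COLOR_RGB2HSV)
near=np.hypot(P[...,0]-423,P[...,1]-281)<60
def rect(nm,m):
    q=P[m]; print(nm,len(q),q.mean(0) if len(q) else 0,cv2.minAreaRect(q[:,:2].astype(np.float32)) if len(q) else 0)
rect("hand",near&(H[...,1]>100)&(H[...,0]>20)&(H[...,0]<35)&(P[...,2]>173)&(P[...,2]<183))
rect("stub",near&(P[...,2]>182)&(P[...,2]<195))
rect("flange",near&(P[...,2]>104)&(P[...,2]<112))
rect("rest",near&(P[...,2]>95)&(P[...,2]<103))
```

```text
17.95 [420.94 272.09 279.88] [ 3.14 -0.   -0.27] [ 0.42  0.26  1.49 -0.    1.39  2.27]
hand 424 [424.83 278.72 177.65] ((422.9492492675781, 279.48907470703125), (21.318519592285156, 21.958698272705078), 56.409576416015625)
stub 167 [423.11 279.   185.8 ] ((422.7751159667969, 279.052001953125), (11.057435035705566, 11.836050987243652), 73.84575653076172)
flange 179 [430.65 278.07 108.03] ((427.4255065917969, 278.1676025390625), (30.822416305541992, 21.644214630126953), 80.18484497070312)
rest 2434 [428.19 277.07 100.  ] ((422.43267822265625, 279.1522216796875), (66.13494873046875, 66.30172729492188), 74.14700317382812)
```

View pics/w4.png

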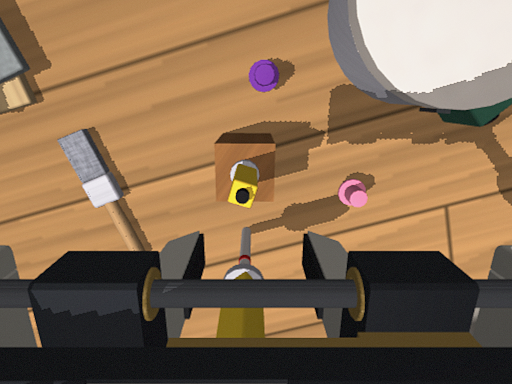

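The small probe stands in the block with its handle top at (243,190), world (423, 279), and the faces turned to -33.6°. The tall lookalike is behind it at (243,270). I align to the handle and go down.

Emit:
send_rows(rows=[{"x":0,"y":-0.02,"z":0,"ax":0,"ay":0,"az":0.12,"jaw":0.2},{"x":0,"y":-0.037,"z":0,"ax":0,"ay":0,"az":0.24,"jaw":0.2},{"x":0,"y":-0.037,"z":0,"ax":0,"ay":0,"az":0.297,"jaw":0.2},{"x":0,"y":-0.037,"z":0,"ax":0,"ay":0,"az":0.297,"jaw":0.2},{"x":0,"y":-0.037,"z":0.12,"ax":0,"ay":0,"az":0.297,"jaw":0.2},{"x":0,"y":-0.037,"z":0.24,"ax":0,"ay":0,"az":0.297,"jaw":0.2},{"x":0,"y":-0.037,"z":0.36,"ax":0,"ay":0,"az":0.297,"jaw":0.2},{"x":0,"y":-0.037,"z":0.48,"ax":0,"ay":0,"az":0.297,"jaw":0.2},{"x":0,"y":-0.037,"z":0.56,"ax":0,"ay":0,"az":0.297,"jaw":0.2},{"x":0,"y":-0.037,"z":0.6,"ax":0,"ay":0,"az":0.297,"jaw":0.2}])

```text
time: 19.25
tool_pos: [422.7, 279.0, 159.1]
tcp_rot: [3.14, 0.001, -0.586]
contact_force: [-0.4, -0.7, -0.9]
grip_width: 55.0
finger_force: 0.0
```

Emit:
send_rows(rows=[{"x":0,"y":0,"z":0.06,"ax":0,"ay":0,"az":0,"jaw":0.2},{"x":0,"y":0,"z":0.12,"ax":0,"ay":0,"az":0,"jaw":0.2},{"x":0,"y":0,"z":0.15,"ax":0,"ay":0,"az":0,"jaw":0.2},{"x":0,"y":0,"z":0.16,"ax":0,"ay":0,"az":0,"jaw":0.2},{"x":0,"y":0,"z":0.16,"ax":0,"ay":0,"az":0,"jaw":0.2},{"x":0,"y":0,"z":0.16,"ax":0,"ay":0,"az":0,"jaw":-0.1},{"x":0,"y":0,"z":0.16,"ax":0,"ay":0,"az":0,"jaw":-0.3},{"x":0,"y":0,"z":0.16,"ax":0,"ay":0,"az":0,"jaw":-0.5},{"x":0,"y":0,"z":0.16,"ax":0,"ay":0,"az":0,"jaw":-1},{"x":0,"y":0,"z":0.16,"ax":0,"ay":0,"az":0,"jaw":-1}])

```text
time: 20.5
tool_pos: [422.7, 279.7, 127.9]
tcp_rot: [-3.142, -0.0, -0.586]
contact_force: [-0.0, -0.2, 1.1]
grip_width: 22.0
finger_force: 30.0
```

Emit:
send_rows(rows=[{"x":0,"y":0,"z":0,"ax":0,"ay":0,"az":0,"jaw":-1},{"x":0,"y":0,"z":0,"ax":0,"ay":0,"az":0,"jaw":-1},{"x":0,"y":0,"z":0,"ax":0,"ay":0,"az":0,"jaw":-1},{"x":0,"y":0,"z":0,"ax":0,"ay":0,"az":0,"jaw":-1},{"x":0,"y":0,"z":-0.01,"ax":0,"ay":0,"az":0,"jaw":-1},{"x":0,"y":0,"z":-0.03,"ax":0,"ay":0,"az":0,"jaw":-1},{"x":0,"y":0,"z":-0.05,"ax":0,"ay":0,"az":0,"jaw":-1},{"x":0,"y":0,"z":-0.05,"ax":0,"ay":0,"az":0,"jaw":-1},{"x":0,"y":0,"z":-0.05,"ax":0,"ay":0,"az":0,"jaw":-1},{"x":0,"y":0,"z":-0.05,"ax":0,"ay":0,"az":0,"jaw":-1}])

```text
time: 21.75
tool_pos: [422.5, 279.6, 137.7]
tcp_rot: [3.141, 0.0, -0.586]
contact_force: [-0.3, -0.7, -1.4]
grip_width: 21.8
finger_force: 30.0
```

Emit:
send_rows(rows=[{"x":0,"y":0,"z":-0.08,"ax":0,"ay":0,"az":0,"jaw":-1},{"x":0,"y":0,"z":-0.16,"ax":0,"ay":0,"az":0,"jaw":-1},{"x":0,"y":0,"z":-0.24,"ax":0,"ay":0,"az":0,"jaw":-1},{"x":0,"y":0,"z":-0.32,"ax":0,"ay":0,"az":0,"jaw":-1},{"x":0,"y":0,"z":-0.4,"ax":0,"ay":0,"az":0,"jaw":-1},{"x":0,"y":0,"z":-0.48,"ax":0,"ay":0,"az":0,"jaw":-1},{"x":0,"y":0,"z":-0.56,"ax":0,"ay":0,"az":0,"jaw":-1},{"x":0,"y":0,"z":-0.64,"ax":0,"ay":0,"az":0,"jaw":-1},{"x":0,"y":0,"z":-0.7,"ax":0,"ay":0,"az":0,"jaw":-1},{"x":0,"y":0,"z":-0.72,"ax":0,"ay":0,"az":0,"jaw":-1}])

```text
time: 23.0
tool_pos: [422.8, 279.7, 282.4]
tcp_rot: [-3.141, -0.0, -0.586]
contact_force: [-0.8, 0.5, -1.2]
grip_width: 22.0
finger_force: 30.0
```

Run:
```python
from h import *
np.set_printoptions(precision=3,suppress=True)
o=bot.get_obs();R=Ro.from_euler('xyz',o["tcp_rot"]).as_matrix();print(o["time"],o["tool_pos"],o["grip_width"],R.T@(np.array([540,32,282])-o["tool_pos"])/200)
```

```text
23.0 [422.797 279.747 282.433] 22.017169437096815 [1.173 0.708 0.002]
```

Emit:
send_rows(rows=[{"x":0.04,"y":0.024,"z":0,"ax":0,"ay":0,"az":0,"jaw":-1},{"x":0.12,"y":0.072,"z":0,"ax":0,"ay":0,"az":0,"jaw":-1},{"x":0.22,"y":0.133,"z":0,"ax":0,"ay":0,"az":0,"jaw":-1},{"x":0.32,"y":0.193,"z":0,"ax":0,"ay":0,"az":0,"jaw":-1},{"x":0.42,"y":0.253,"z":0,"ax":0,"ay":0,"az":0,"jaw":-1},{"x":0.52,"y":0.314,"z":0,"ax":0,"ay":0,"az":0,"jaw":-1},{"x":0.62,"y":0.374,"z":0,"ax":0,"ay":0,"az":0,"jaw":-1},{"x":0.72,"y":0.434,"z":0,"ax":0,"ay":0,"az":0,"jaw":-1},{"x":0.82,"y":0.495,"z":0,"ax":0,"ay":0,"az":0,"jaw":-1},{"x":0.9,"y":0.543,"z":0,"ax":0,"ay":0,"az":0,"jaw":-1}])

```text
time: 24.25
tool_pos: [512.8, 87.6, 281.4]
tcp_rot: [3.141, 0.001, -0.587]
contact_force: [-0.2, 1.1, -0.6]
grip_width: 21.8
finger_force: 30.0
```

Emit:
send_rows(rows=[{"x":0.08,"y":0.048,"z":0,"ax":0,"ay":0,"az":0,"jaw":-1},{"x":0.16,"y":0.097,"z":0,"ax":0,"ay":0,"az":0,"jaw":-1},{"x":0.22,"y":0.133,"z":0,"ax":0,"ay":0,"az":0,"jaw":-1},{"x":0.26,"y":0.157,"z":0,"ax":0,"ay":0,"az":0,"jaw":-1},{"x":0.273,"y":0.165,"z":0,"ax":0,"ay":0,"az":0,"jaw":-1},{"x":0.273,"y":0.165,"z":0,"ax":0,"ay":0,"az":0,"jaw":-1},{"x":0.273,"y":0.165,"z":0,"ax":0,"ay":0,"az":0,"jaw":-1},{"x":0.273,"y":0.165,"z":0,"ax":0,"ay":0,"az":0,"jaw":-1},{"x":0.273,"y":0.165,"z":0,"ax":0,"ay":0,"az":0,"jaw":-1},{"x":0.273,"y":0.165,"z":0,"ax":0,"ay":0,"az":0,"jaw":-1}])

```text
time: 25.5
tool_pos: [539.7, 32.0, 281.9]
tcp_rot: [3.142, -0.0, -0.586]
contact_force: [-0.1, -0.7, -0.4]
grip_width: 21.8
finger_force: 30.0
```

Run:
```python
from h import *
np.set_printoptions(precision=2,suppress=True)
o=bot.get_obs();print(o["time"],o["tool_pos"],o["tcp_rot"],o["grip_width"])
w,wd=bot.capture("wrist");s,sd=bot.capture("scene")
np.savez("pre.npz",w=w,wd=wd,s=s,sd=sd)
a=cv2.resize(w[60:300,110:400,::-1],None,fx=1.37,fy=1.37,interpolation=cv2.INTER_CUBIC)
b=cv2.resize(s[150:250,210:310,::-1],(400,400),interpolation=cv2.INTER_CUBIC);h=min(len(a),len(b))
cv2.imwrite("pics/pre.png",np.hstack([a[:h],b[:h]]))
c=cam("wrist",o);P=cloud(c,wd)
near=np.hypot(P[...,0]-540,P[...,1]-32)<22
for lo,hi in((160,175),(175,190),(190,205),(205,220),(220,240)):
    q=P[near&(P[...,2]>lo)&(P[...,2]<hi)]; print("w",lo,len(q),q.mean(0) if len(q) else 0)
c=cam("scene");P=cloud(c,sd)
near=np.hypot(P[...,0]-540,P[...,1]-35)<22
for lo,hi in((160,175),(175,190),(190,205),(205,220),(220,240),(262,272),(272,290)):
    q=P[near&(P[...,2]>lo)&(P[...,2]<hi)]; print("s",lo,len(q),q.mean(0) if len(q) else 0)
```

```text
25.5 [539.71  32.04 281.92] [ 3.14 -0.   -0.59] 21.789820115069464
w 160 46 [541.7   28.46 168.  ]
w 175 58 [541.57  28.33 182.29]
w 190 69 [541.74  28.23 197.69]
w 205 67 [541.98  28.12 212.59]
w 220 21 [542.67  27.71 222.83]
s 160 14 [540.21  35.57 168.32]
s 175 13 [540.5   36.12 182.71]
s 190 16 [540.57  35.81 197.03]
s 205 16 [540.41  36.16 212.89]
s 220 21 [540.5   35.96 230.31]
s 262 16 [546.54  42.   263.5 ]
s 272 0 0
```

View pics/pre.png

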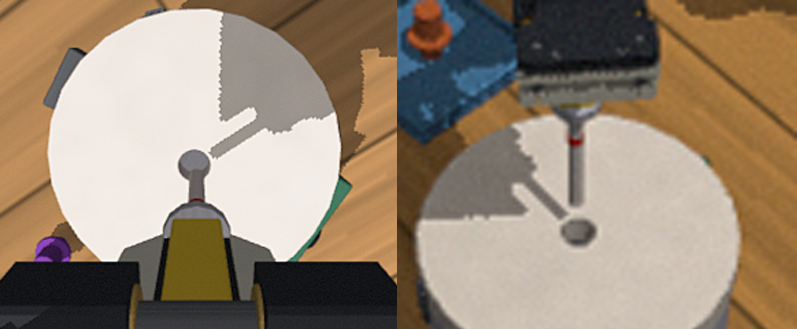

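The probe hangs upright, with its tip just short of the hole in both views: hole at (193,163) in the wrist crop and (578,232) in the scene crop. I measure the offset between rod and hole within each view.

Run:
```python
from h import *
from scipy.optimize import least_squares
np.set_printoptions(precision=2,suppress=True)
z=np.load("pre.npz");o=bot.get_obs();print(o["time"],o["tool_pos"])
v,u=np.mgrid[:384,:512]
for n,p,d in(("wrist",z["w"],z["wd"]),("scene",z["s"],z["sd"])):
    c=cam(n,o);P=cloud(c,d);f,cx,cy,R,t=c
    D=np.stack([(u-cx)/f,(v-cy)/f,np.ones(u.shape)],-1)@R.T
    Q=t+D*((130-t[2])/D[...,2])[...,None]
    near=np.hypot(P[...,0]-540,P[...,1]-32)<22
    # rod axis: image centre line of rod per row -> intersect with depth+5
    q=P[near&(P[...,2]>165)&(P[...,2]<205)]
    g=(q[:,:2].mean(0)-t[:2]);g/=np.linalg.norm(g); lat=np.array([-g[1],g[0]])
    r=least_squares(lambda s:np.hypot(*(q[:,:2]-s).T)-5,q[:,:2].mean(0)+4*g,loss='soft_l1').x
    mid=(np.percentile(q[:,:2]@lat,2)+np.percentile(q[:,:2]@lat,98))/2
    nh=np.hypot(Q[...,0]-539,Q[...,1]-33)<22
    m=(nh&(P[...,2]<124)&(d>0)).astype(np.uint8)
    k=max(cv2.findContours(m,cv2.RETR_EXTERNAL,cv2.CHAIN_APPROX_NONE)[0],key=cv2.contourArea)
    e=np.array([Q[y,x,:2] for x,y in k[:,0]],np.float32)
    h=least_squares(lambda s:np.hypot(*(e-s).T)-11.7,e.mean(0),loss='soft_l1',f_scale=.5).x
    print(n,"rod",r,"latmid",mid,"vs",r@lat,"hole",h,cv2.minEnclosingCircle(e),"hole-rod",h-r, "along",(h-r)@g,"lat",(h-r)@lat,"g",g,m.sum())
```

```text
25.6 [539.75  31.99 281.91]
wrist rod [538.46  30.45] latmid -319.6950495762785 vs -319.72366135983776 hole [539.93  31.23] ((539.4580688476562, 31.521072387695312), 11.504242897033691) hole-rod [1.47 0.78] along -0.806942585769204 lat -1.4597083062807945 g [-0.84  0.55] 322
scene rod [537.95  33.06] latmid 401.1864521073904 vs 400.9789537003167 hole [540.5   37.55] ((539.84619140625, 37.18326187133789), 11.367783546447754) hole-rod [2.55 4.49] along -5.103642936506744 lat -0.7972374909648191 g [-0.62 -0.78] 44
```

Emit:
send_rows(rows=[{"x":-0.001,"y":-0.005,"z":0.02,"ax":0,"ay":0,"az":0,"jaw":-1},{"x":-0.001,"y":-0.005,"z":0.04,"ax":0,"ay":0,"az":0,"jaw":-1},{"x":-0.001,"y":-0.005,"z":0.06,"ax":0,"ay":0,"az":0,"jaw":-1},{"x":-0.001,"y":-0.005,"z":0.08,"ax":0,"ay":0,"az":0,"jaw":-1},{"x":-0.001,"y":-0.005,"z":0.1,"ax":0,"ay":0,"az":0,"jaw":-1},{"x":-0.001,"y":-0.005,"z":0.12,"ax":0,"ay":0,"az":0,"jaw":-1},{"x":-0.001,"y":-0.005,"z":0.14,"ax":0,"ay":0,"az":0,"jaw":-1},{"x":-0.001,"y":-0.005,"z":0.15,"ax":0,"ay":0,"az":0,"jaw":-1},{"x":-0.001,"y":-0.005,"z":0.15,"ax":0,"ay":0,"az":0,"jaw":-1},{"x":-0.001,"y":-0.005,"z":0.15,"ax":0,"ay":0,"az":0,"jaw":-1}])

```text
time: 26.85
tool_pos: [540.2, 32.8, 252.0]
tcp_rot: [-3.141, -0.0, -0.586]
contact_force: [-1.1, 0.6, -0.7]
grip_width: 21.8
finger_force: 30.0
```

Run:
```python
from h import *
np.set_printoptions(precision=2,suppress=True)
o=bot.get_obs();print(o["time"],o["tool_pos"])
w,wd=bot.capture("wrist");s,sd=bot.capture("scene");np.savez("pre2.npz",w=w,wd=wd,s=s,sd=sd,tp=o["tool_pos"],tr=o["tcp_rot"])
P=cloud(cam("wrist",o),wd);q=P[(np.hypot(P[...,0]-540,P[...,1]-32)<20)&(P[...,2]>134)&(P[...,2]<200)];print("tip z",np.percentile(q[:,2],1))
a=cv2.resize(w[150:225,200:300,::-1],(500,375),interpolation=cv2.INTER_NEAREST)
b=cv2.resize(s[180:225,235:275,::-1],(300,338),interpolation=cv2.INTER_NEAREST)
cv2.imwrite("pics/pre2.png",np.hstack([a[:338],b]))
```

```text
26.85 [540.24  32.85 252.04]
tip z 135.1090567570049
```

View pics/pre2.png

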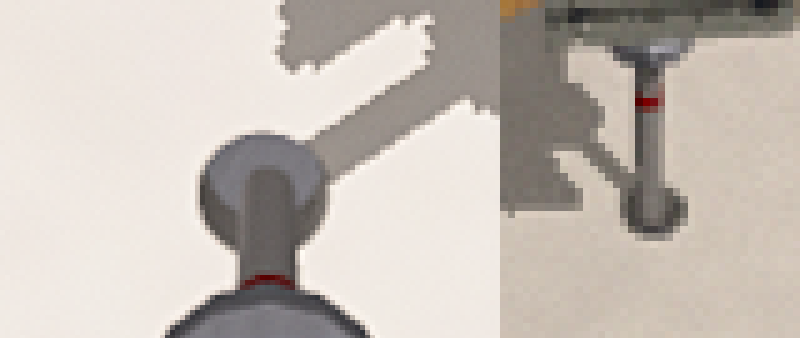

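In the wrist crop the hole's centre is at (264,193) and the rod's is about (269,182) at lid height. The scene crop agrees: rod about 1 mm left of centre. I correct about 1.5 mm and enter part-way.

Emit:
send_rows(rows=[{"x":-0.004,"y":-0.003,"z":0,"ax":0,"ay":0,"az":0,"jaw":-1},{"x":-0.007,"y":-0.0045,"z":0,"ax":0,"ay":0,"az":0,"jaw":-1},{"x":-0.007,"y":-0.0045,"z":0.02,"ax":0,"ay":0,"az":0,"jaw":-1},{"x":-0.007,"y":-0.0045,"z":0.04,"ax":0,"ay":0,"az":0,"jaw":-1},{"x":-0.007,"y":-0.0045,"z":0.06,"ax":0,"ay":0,"az":0,"jaw":-1},{"x":-0.007,"y":-0.0045,"z":0.09,"ax":0,"ay":0,"az":0,"jaw":-1},{"x":-0.007,"y":-0.0045,"z":0.12,"ax":0,"ay":0,"az":0,"jaw":-1},{"x":-0.007,"y":-0.0045,"z":0.14,"ax":0,"ay":0,"az":0,"jaw":-1},{"x":-0.007,"y":-0.0045,"z":0.15,"ax":0,"ay":0,"az":0,"jaw":-1},{"x":-0.007,"y":-0.0045,"z":0.15,"ax":0,"ay":0,"az":0,"jaw":-1}])

```text
time: 28.2
tool_pos: [539.5, 34.4, 221.8]
tcp_rot: [3.141, 0.0, -0.586]
contact_force: [0.4, 0.0, -1.8]
grip_width: 21.9
finger_force: 30.0
```

Run:
```python
from h import *
np.set_printoptions(precision=2,suppress=True)
o=bot.get_obs();print(o["time"],o["tool_pos"],o["contact_force"])
w,wd=bot.capture("wrist");s,sd=bot.capture("scene")
a=cv2.resize(w[150:225,200:300,::-1],(500,375),interpolation=cv2.INTER_NEAREST)
b=cv2.resize(s[180:225,235:275,::-1],(300,338),interpolation=cv2.INTER_NEAREST)
cv2.imwrite("pics/in1.png",np.hstack([a[:338],b]))
H=cv2.cvtColor(w,cv2.COLOR_RGB2HSV);c=cam("wrist",o)
g=w.max(2)
for r in range(174,212,3):
    m=np.nonzero(g[r,200:300]<190)[0]; print(r,"dark run",200+m.min() if len(m) else None,200+m.max() if len(m) else None, end=' | ')
```

```text
28.2 [539.48  34.39 221.83] [ 0.38  0.04 -1.82]
174 dark run 239 299 | 177 dark run 238 299 | 180 dark run 240 299 | 183 dark run 267 299 | 186 dark run 245 299 | 189 dark run 242 299 | 192 dark run 240 297 | 195 dark run 239 267 | 198 dark run 239 267 | 201 dark run 240 267 | 204 dark run 241 265 | 207 dark run 243 263 | 210 dark run 241 265 |
```

View pics/in1.png

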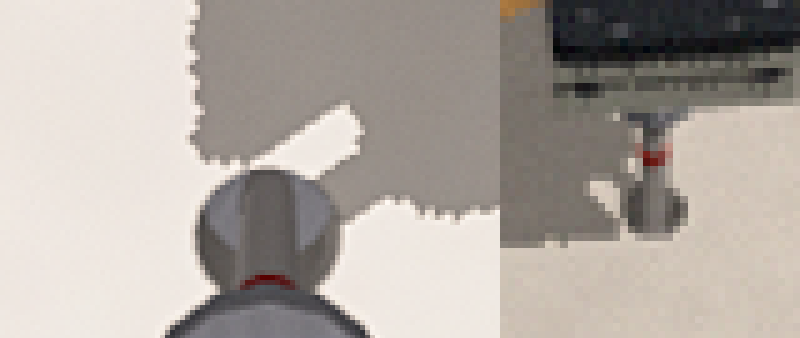

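The rod is inside the hole with a clear gap all round. Laterally it is centred: hole 195–341 against rod 242–299 in the wrist crop, and 653 against 652 in the scene crop. I check the remaining direction and the band height numerically.

Run:
```python
from h import *
from scipy.optimize import brentq
m=bot.camera_model("wrist");f=192/np.tan(np.radians(m["vertical_fov"])/2);T=np.linalg.inv(np.array(m["T_tool_cam"]))
def pv(x,z,y=0):
    q=T@[x,y,z,1]; return m["cy"]+f*q[1]/q[2]
S=lambda v,z:brentq(lambda x:pv(x,z)-v,-60,60)
o=bot.get_obs();print(o["tool_pos"])
zl=o["tool_pos"][2]-130
x0=S(183.6,115)-5; xh=S(183.7,zl)-12
print("rod x",x0,"hole x",xh,"px/mm",pv(0,zl)-pv(1,zl))
# band: red pixels height along rod via scene & wrist
w,wd=bot.capture("wrist");s,sd=bot.capture("scene")
for n,p,box in(("wrist",w,(235,195,275,215)),("scene",s,(250,190,262,210))):
    c=cam(n,o);sub=p[box[1]:box[3],box[0]:box[2]].astype(int);r=(sub[...,0]>1.8*sub[...,1])&(sub[...,0]>70)
    v,u=np.nonzero(r);v=v+box[1];u=u+box[0]
    if len(v)==0: print(n,"none");continue
    fx,cx,cy,R,t=c; D=ray(c,u.mean(),v.mean())
    # intersect ray with front of rod: vertical line at hole, nearest along horizontal heading
    A=np.array([539.5,34.4]); k=((A-t[:2])@D[:2])/(D[:2]@D[:2]); k-=4/np.hypot(*D[:2])
    print(n,len(v),u.mean(),v.min(),v.max(),"band z",t[2]+k*D[2],"expected",o["tool_pos"][2]-50)
```

```text
[539.59867793  34.37611699 222.08075638]
rod x 1.1644850162675588 hole x 0.5366654443898984 px/mm 1.1258398974619581
wrist 14 253.14285714285714 205 206 band z 159.6761226116467 expected 172.0807563794652
scene 5 255.0 200 201 band z 163.71768176230523 expected 172.0807563794652
```

Run:
```python
from h import *
np.set_printoptions(precision=2,suppress=True)
for fn,tz in(("pre.npz",281.9),("pre2.npz",252.0)):
    z=np.load(fn);o=dict(bot.get_obs())
    z2=np.load("pre2.npz");o["tcp_rot"]=z2["tr"]; o["tool_pos"]=np.array([539.75,32,281.9]) if fn=="pre.npz" else z2["tp"]
    for n,p,d in(("wrist",z["w"],z["wd"]),("scene",z["s"],z["sd"])):
        c=cam(n,o);P=cloud(c,d);q=p.astype(int)
        near=(np.hypot(P[...,0]-540,P[...,1]-33)<20)
        r=near&(q[...,0]>1.6*q[...,1])&(q[...,0]>70)&(P[...,2]>140)&(P[...,2]<260)
        rod=near&(P[...,2]>133)&(P[...,2]<260)
        print(fn,n,"red z",np.sort(P[r][:,2]),"tip",np.sort(P[rod][:,2])[:3],"expect band",tz-50,"tip",tz-115)
```

```text
pre.npz wrist red z [218.28 218.76 221.02 221.16 221.71 221.73 222.   222.17 222.23 222.25
 222.45 222.6  222.77 223.38 224.17 224.23 224.68 225.19 225.23] tip [160.58 161.44 161.79] expect band 231.89999999999998 tip 166.89999999999998
pre.npz scene red z [221.21 223.69 224.36 225.88 227.17] tip [157.93 158.88 160.35] expect band 231.89999999999998 tip 166.89999999999998
pre2.npz wrist red z [189.59 191.03 191.35 191.84 191.95 191.96 191.99 192.09 192.33 192.8
 192.95 193.19 193.51 193.73 194.11 194.21 194.98 195.07 195.09 195.28] tip [133.87 133.9  134.27] expect band 202.0 tip 137.0
pre2.npz scene red z [190.63 193.9  194.68 195.12 195.9 ] tip [136.65 137.73 138.26] expect band 202.0 tip 137.0
```

The band sits about 58.5 mm below the TCP, because the probe slipped about 8 mm at the grasp and has been stable since. That revises the tip height I used for the centring. I check the centring at sub-pixel level in the scene view and redo the wrist calculation.

Run:
```python
from h import *
from scipy.optimize import brentq
np.set_printoptions(precision=2,suppress=True)
t=cv2.imread("pics/t1.png")[384:].max(2).astype(float)  # scene rows 100..
def cross(a,lo,side):
    return
def run(row,u0,u1,bg):
    x=np.arange(u0,u1); y=row[u0:u1]; mn=y.min(); th=(bg+mn)/2
    i=np.nonzero(y<th)[0]; l,r=i[0],i[-1]
    L=x[l]-(th-y[l])/(y[l-1]-y[l]); Rr=x[r]+(th-y[r])/(y[r+1]-y[r]); return L,Rr
for v in range(204,212):
    try: a=run(t[v-100],244,268,200); print("hole",v,np.array(a),sum(a)/2)
    except Exception: pass
now,sd=bot.capture("scene")
for nm,im in(("pre",np.load("pre.npz")["s"]),("pre2",np.load("pre2.npz")["s"])):
    g=im.max(2).astype(float)
    for v in range(190,201,2):
        try:a=run(g[v],249,262,200); print(nm,v,np.array(a),sum(a)/2)
        except Exception: pass
print(now.max(2)[198:214,246:266])
c=cam("scene");f,cx,cy,R,tt=c
for z in(130,160,200):
    q=R.T@(np.array([539.5,34.4,z])-tt);print(z,cx+f*q[0]/q[2],cy+f*q[1]/q[2],f/q[2])
```

```text
hole 204 [253.   257.12] 255.0625
hole 205 [252.1  257.94] 255.0227185213708
hole 206 [250.89 258.9 ] 254.89594006147541
hole 207 [250.65 259.26] 254.95481286418647
hole 208 [250.69 259.28] 254.98445171849426
hole 209 [251.46 258.7 ] 255.0841663334666
hole 210 [252.17 257.58] 254.87666666666667
hole 211 [252.97 257.15] 255.0590887517798
pre 190 [252.5  255.48] 253.9921875
pre 192 [252.48 255.5 ] 253.9913043478261
pre 194 [252.48 255.48] 253.9836523125997
pre 196 [252.48 255.47] 253.97455357142857
pre 198 [252.48 255.5 ] 253.98922413793105
pre 200 [248.9  255.47] 252.18529411764706
pre2 190 [252.49 255.74] 254.11411677753142
pre2 192 [252.49 255.78] 254.13720598717038
pre2 194 [252.48 255.66] 254.0720926800472
pre2 196 [252.48 255.4 ] 253.94152542372882
pre2 198 [252.5  255.36] 253.9284547152194
pre2 200 [248.95 255.33] 252.140350877193
[[122 122 125 119 117 119 132 168  77  90 137 178 210 209 210 210 211 210
  207 208]
 [120 122 123 123 120 119 129 144  90 119 132 179 213 210 210 209 209 212
  209 211]
 [122 120 121 122 117 125 139 144 115 118 130 171 213 212 210 210 209 205
  210 21
[... 592 characters left out ...]
 209]
 [118 120 119 140 193 119  70  79  99 125 125  88  77 118 219 207 211 211
  207 210]
 [120 122 119 115 132 168  69  69 100 123 124  90  99 159 210 207 207 210
  213 208]
 [117 123 118 116 143 205 120  90 106 124 123 107 165 215 209 206 208 209
  209 210]
 [136 133 134 135 153 213 214 179 153 158 160 170 215 209 205 211 207 208
  211 209]
 [214 211 214 212 208 209 208 213 214 210 214 212 213 209 208 205 207 206
  208 209]
 [206 206 207 206 202 202 208 207 206 208 206 210 210 211 205 207 207 210
  204 208]]
130 254.45202712877233 207.30269608863608 0.36861245763548517
160 254.43814566631897 200.31512462963397 0.3771317468433009
200 254.4186071908083 190.47995817728648 0.38912284101760247
```

Emit:
send_rows(rows=[{"x":0.002,"y":0,"z":0.01,"ax":0,"ay":0,"az":0,"jaw":-1},{"x":0.0035,"y":0,"z":0.03,"ax":0,"ay":0,"az":0,"jaw":-1},{"x":0.0035,"y":0,"z":0.05,"ax":0,"ay":0,"az":0,"jaw":-1},{"x":0.0035,"y":0,"z":0.07,"ax":0,"ay":0,"az":0,"jaw":-1},{"x":0.0035,"y":0,"z":0.09,"ax":0,"ay":0,"az":0,"jaw":-1},{"x":0.0035,"y":0,"z":0.11,"ax":0,"ay":0,"az":0,"jaw":-1},{"x":0.0035,"y":0,"z":0.13,"ax":0,"ay":0,"az":0,"jaw":-1},{"x":0.0035,"y":0,"z":0.15,"ax":0,"ay":0,"az":0,"jaw":-1},{"x":0.0035,"y":0,"z":0.164,"ax":0,"ay":0,"az":0,"jaw":-1},{"x":0.0035,"y":0,"z":0.168,"ax":0,"ay":0,"az":0,"jaw":-1}])

```text
time: 29.7
tool_pos: [540.0, 34.0, 188.1]
tcp_rot: [3.141, 0.0, -0.586]
contact_force: [0.4, 0.5, -1.3]
grip_width: 21.9
finger_force: 30.0
```

Run:
```python
from h import *
np.set_printoptions(precision=2,suppress=True,linewidth=200)
o=bot.get_obs();print(o["time"],o["tool_pos"],o["tcp_rot"],o["contact_force"],o["grip_width"])
w,wd=bot.capture("wrist");s,sd=bot.capture("scene");q=s.astype(int)
print((q[...,0]-q[...,1])[198:214,248:263]);print(q.max(2)[204:214,246:266])
P=cloud(cam("scene"),sd);r=(q[...,0]>1.6*q[...,1])&(q[...,0]>60)&(np.hypot(P[...,0]-540,P[...,1]-35)<15)&(P[...,2]<150);print(P[r],np.argwhere(r).mean(0))
P=cloud(cam("wrist",o),wd);q=w.astype(int);r=(q[...,0]>1.6*q[...,1])&(q[...,0]>60)&(np.hypot(P[...,0]-540,P[...,1]-33)<18)&(P[...,2]<160);print(len(P[r]),P[r].mean(0),np.sort(P[r][:,2]))
```

```text
29.7 [539.99  34.02 188.11] [ 3.14  0.   -0.59] [ 0.39  0.54 -1.33] 21.941425411239
[[  2  -1   4   1   3   5   3   4   3   3   1   2   3   2   2]
 [  2   2   3   4   0   3   4   2   3   5   4   3   2   2   1]
 [  0   0   4   3   5   2   3   0   3   3   2   1   0   2   3]
 [  2   0   2   4   1   1   2   1   4   2   4   4   5   4   3]
 [  2   1   3   4   3   4   5   2   3   1   2   2   4   2   0]
 [  4   5   1   6   2   5   2   4   3   3   3   3   7   6   6]
 [  7   7   4   4   3   3   2   3   2   4   7  14  11  11  16]
 [  7   8  11   8   7   5   4   6   4   8  10  11   9  12  13]
 [  8   8   8   6   2   2   1   7   6  11   2   5  15  14  15]
 [  8   6   6   5   2   9  18  13  16  46   2   6  15  11  12]
 [  6   9   6   5   7  61 123  85  56  24   1   1  12  12  14]
 [  8  11  11  12   3  26  69  63  42  -1   3  12  11  13  13]
 [  5   7   7  13   7   5   3   4   5   6   8  10  14  11  10]
 [  6   9   5   8  10  12  10  10   9   8  13  14  11  12  13]
 [  7   6   7   6   8  13  14  13  13  14  14  11  12  13  12]
 [  7   7   9   7   7   7  11  13  11  11  12   8  13  11  13]]
[[115 1
[... 448 characters left out ...]
1 116  73  96 160 213 210 206 207 209 209]
 [118 122 118 121 141 199 122  91 104 125 122 101 162 217 212 208 205 208 209 212]
 [125 120 120 117 117 141 204 179 158 160 162 166 218 208 205 206 208 206 205 209]
 [120 122 121 119 119 119 140 208 222 215 217 210 214 210 209 208 207 205 209 206]
 [125 120 118 122 122 121 115 134 201 210 207 208 208 209 209 208 209 207 209 207]]
[[526.4   29.21 115.77]
 [542.51  31.83 126.76]
 [543.88  37.95 133.98]
 [542.01  39.94 134.48]
 [539.46  41.06 133.56]
 [543.12  36.98 127.99]
 [541.55  39.36 129.14]] [208.14 254.86]
16 [543.05  30.08 128.48] [124.75 126.53 127.14 127.45 127.48 127.75 128.09 128.53 128.81 129.35 129.4  129.43 129.54 129.74 130.33 131.31]
```

The band is at the lid top (readings 129–132 mm), centred to about 0.5 mm, with no contact force. I hold for one settling call, then hand in.

Emit:
send_rows(rows=[{"x":0,"y":0,"z":0,"ax":0,"ay":0,"az":0,"jaw":-1},{"x":0,"y":0,"z":0,"ax":0,"ay":0,"az":0,"jaw":-1},{"x":0,"y":0,"z":0,"ax":0,"ay":0,"az":0,"jaw":-1},{"x":0,"y":0,"z":0,"ax":0,"ay":0,"az":0,"jaw":-1},{"x":0,"y":0,"z":0,"ax":0,"ay":0,"az":0,"jaw":-1},{"x":0,"y":0,"z":0,"ax":0,"ay":0,"az":0,"jaw":-1},{"x":0,"y":0,"z":0,"ax":0,"ay":0,"az":0,"jaw":-1},{"x":0,"y":0,"z":0,"ax":0,"ay":0,"az":0,"jaw":-1},{"x":0,"y":0,"z":0,"ax":0,"ay":0,"az":0,"jaw":-1},{"x":0,"y":0,"z":0,"ax":0,"ay":0,"az":0,"jaw":-1}])

```text
time: 31.05
tool_pos: [540.1, 34.0, 188.3]
tcp_rot: [3.142, -0.0, -0.586]
contact_force: [0.0, 1.0, -2.0]
grip_width: 21.6
finger_force: 30.0
```

```bash
python3 -c "
from plant import bot
o=bot.get_obs();print(o['tool_pos'],o['contact_force'],o['grip_width']);print(bot.close_job())"
```

```text
[540.06336988  33.99769958 188.29645628] [ 0.03963135  0.98062355 -1.98907072] 21.62453031640841
the job is handed in; nothing more can be done
None
```

I handed the job in at about 31 s: the plug stands upright in the blue tray, and the probe is held still and upright in the hole, centred to about 1 mm, its red band within about 2 mm of the lid top, with no sign of contact with the kiln; it had slipped about 8 mm in the grip at pickup, which I corrected for.

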